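# Set the soundboard on the lute shell

### The job

Take the small lute's soundboard off the sloping stand by its dark bridge and lay it on the open shell in the cradle, face (bridge) up and narrow end over narrow end, so that the edges are flush all round. Set it down gently, do not drop or force it, let go of it, and leave the other tools and parts where they are.

Things in the scene. Friction and masses are not known exactly. Their poses are not given: they have to be found in the camera images.
- soundboard: loose pale teardrop plate, 235 x 156 x 5 mm, 90 to 180 g, with a rosette and a dark bridge on its face; end radii 78 mm (wide) and 22 mm (narrow). Origin on its underside, straight below the bridge's middle; x points to the narrow end (137 mm away; wide end 98 mm the other way), z out of its face. It starts face up on the sloping stand, both ends equally high
- bridge (a point): centre (half-way up) of the soundboard's bridge, a dark solid bar glued on: 14 mm wide (along the board's x), 80 mm long (along its y), 18 mm high above the board's face; axes as the soundboard's. The point is 14 mm above the board's underside. It is the place to grip, closing along the board's x; nothing else stands up from the board
- board_narrow (a point): point on the underside at the tip of the soundboard's narrow end; axes as the soundboard's
- board_wide (a point): point on the underside at the very end of the soundboard's wide end
- stand: fixed wooden stand; its dark panel, 185 x 255 mm, slopes 28 degrees (0.49 rad) down to the stand's own +x side (roughly away from the robot). Origin under its middle, at table height; panel's middle 75 mm high. Two brass pins, 8 mm thick, 9 mm high, stand just below the soundboard's lower edge so that it cannot slide; lift it off square to the panel
- rim (a point): where the soundboard's origin belongs: a point in the plane of the shell's open upper rim, 85 mm above the table. The shell is fixed, level, hollow, with striped sides; its teardrop outline is the soundboard's less 2 mm, its rim 10 mm wide. x points to its narrow end, z up. A fitted soundboard's axes agree with these
- rim_narrow (a point): point in the rim plane below where the soundboard's narrow tip belongs
- rim_wide (a point): point in the rim plane below where the soundboard's wide end belongs
- glue_jar: bystander, loose: glue jar with a white cap, 60 mm across, 80 mm high; origin at its underside
- brush: bystander, loose: glue brush, 170 mm long, lying; origin at its underside
- awl: bystander, loose: round-handled awl, orange handle, 210 mm long, lying; origin at its underside
- wood_plane: bystander, loose: small wooden hand plane, 150 x 45 x 62 mm; origin at its underside
- neck: bystander, loose: unfinished instrument neck with dark fingerboard, 325 mm long, 25 mm high, lying; origin at its underside
- sanding_block: bystander, loose: cork sanding block, 66 x 35 x 26 mm; origin at its underside
- cam_clamp: bystander, loose: small wooden bar clamp, 110 mm long, lying; origin at its underside
- shell: the fixed lute shell with its cradle; cradle board 300 x 200 mm, four cork posts on it 48 mm high; origin at table height, straight below rim, same axes
Things that resemble listed ones, but are neither listed nor needed, are in the scene too. Of the things that look like the soundboard, the larger one is meant.

How it is judged:
On the way:
1. the soundboard is held in the fingers, clear of the stand (contact force between the fingers and soundboard above 0.5 N and contact force between soundboard and stand below 0.01 N and distance of bridge from where it was at the start of the episode above 0.03 m), for 0.2 s.
At the end, for the whole second after the job is handed in: The soundboard lies level (within 2 degrees), face up, on the shell's rim, its narrow and wide ends each within 7 mm of their places, at rest and let go (distance between board_narrow and rim_narrow below 0.007 m and distance between board_wide and rim_wide below 0.007 m and angle between bridge's own z axis and vertical below 0.035 rad and linear speed of soundboard below 0.01 m/s and angular speed of soundboard below 0.05 rad/s and contact force between the fingers and soundboard below 0.01 N); the robot touches nothing.
It fails at once if the soundboard is dropped (moves faster than 0.5 m/s with no finger on it) (linear speed of soundboard above 0.5 m/s and contact force between the fingers and soundboard below 0.01 N).
It fails at once if the soundboard is forced onto something with more than 45 N (contact force between soundboard and shell above 45 N or contact force between soundboard and stand above 45 N).
It fails at once if a bystander is moved more than 30 mm (distance of any of glue_jar, brush, awl, wood_plane, neck, sanding_block, cam_clamp from where it was at the start of the episode above 0.03 m).
It also fails if it takes over 48 s, if anything falls off the work surface, if the arm or the gripper's body presses on something with over 40 N, if the wrist force passes 120 N, or if a joint passes its speed limit or range.

### The arm

A 7-joint arm with a two-finger parallel gripper is mounted at the origin on the work surface. World frame = base frame: x ahead of the robot, y to its left, z up, the work surface at z = 0. Lengths are in m, angles in rad, forces in N, time in s.
With the tool pointing down it reaches from about 0.35 to 0.9 m from the base axis. Payload 19.9 kg.
Tool frame: the origin (TCP) lies midway between the tips of the shut fingers; the grasp point (between the pads) lies 19 mm behind it; x points along the fingers, z is the direction in which the jaws open and shut, and the axes are right-handed (so a half turn about x gives the same grasp; the last joint's range is limited). The gripper opens to 94 mm and grips with 3 to 60 N. Pads are 16 mm wide; open, the fingers measure 119 mm over their backs; the gripper's body (75 mm by 177 mm) begins 78 mm behind the grasp point.
Start: joints at [1.204, 0.417, -0.01, 1.614, 0.005, 1.111, -0.053], TCP at [0.2, -0.592, 0.205] pointing down, gripper open.
Joint ranges: [-2.81, 2.81], [-0.39, 2.02], [-1.27, 1.25], [0.06, 2.57], [-1.19, 4.33], [0.19, 2], [-2.82, 2.82]. Speed limits (rad/s): [1.89, 1.89, 2.39, 2.39, 3.01, 3.01, 3.01].

### API

Orientations are given as [roll, pitch, yaw] about the fixed x, y, z axes, in that order (R = Rz(yaw) Ry(pitch) Rx(roll)).
In Python, from bench import * gives the robot as it stands.
- The arm moves only by the shell command python3 -m handwheel 'ROWS' [FORCE]. ROWS is JSON, a list of rows, each an object of numbers: "wx", "wy", "wz": the turn, a rotation vector about the tool's x, y, z in degrees; "x", "y", "z": the shift along the tool's x, y, z in m; "claw": the closure, from -1 (fully open) to 1 (shut), so that 0 is half open. A call has 1 to 8 rows; each row shifts and turns the commanded pose from where the row before left it, along the tool's axes as they then stand; what a row does not reach is not made up. A row lasts 1/8 s, in which the tool goes at most 62.5 mm and 10.7 degrees, less where a joint would pass 70% of its speed; a pose out of reach is approached as far as the arm can. A call is refused whole if a number of a shift passes 0.0625 or a number of a turn 10.7, either way. A call with a gripper value outside its range is refused whole. The fingers move at their own pace and stop on an object; FORCE is the grip in N (left out, the last holds). Time passes only in rows, so rows that do not move let the fingers close. It gives the time, the measured TCP pose, the force and the opening at its end, in the units of the state.
- get_state(): the state, without advancing time (a new reading comes with each control period).
- get_image(name): name is "side" or "top" or "wrist"; returns a dict with "image" (480x640x3 uint8, red, green, blue), "camera_matrix" (3x3 intrinsics, pixels), "extrinsics" (4x4, takes a point from world to camera coordinates); the wrist camera has in their place "mount" (4x4, takes a point from camera to tool coordinates, whose origin is the TCP and whose axes are the tool frame's). Camera axes: x right, y up, looking along -z (the intrinsics and any distortion apply to the point x, -y, -z); pixel columns grow to the right and rows downward; lengths in m; the calibration is good to about 2 mm. A picture is of the moment at which its call begins: read the wrist's pose just before it. There is no depth.
- close_job(): hands the job in, once; it reports no verdict.
Trained networks look in the newest picture that a camera, given by its name, has taken for a name from the list of things; names that differ only in an ending like _2 or _b are one class to them, and where a whole thing is asked for, a point or a joint stands for the part that bears it (a point fixed in the world has none). Each returns a list of dicts, best first, with "conf" (0 to 1); they miss things now and then, are a little off and sometimes report something else, mostly with a low value. They report only what shows in the picture. A call takes as long as a camera call. They do not tell look-alikes from the thing itself.
- look_for(label, camera): "position" ([column, row] in pixels, amid what is visible of it).
The state is a dict: "time_s": time; "joint_pos": joint angles; "joint_vel": joint speeds; "effort": joint torques, N m; "tcp_pos": TCP position; "eef_rot": TCP orientation; "contact_force": force on the tool from outside, world axes, zero at the start; "moment": the same for the moment, N m; "width": finger opening in m.
Only numpy, scipy, OpenCV 4.12 (cv2) and the standard library are available. Lean on these libraries where they do the work, as an engineer would, in place of code of your own. Each camera call takes 0.05 s, during which the arm holds its last target.

## Working session

There is one attempt and no reset: what is moved stays moved. The work goes in short steps, Python scripts to look and compute and a shell command to move; the robot and the scene stay as the last step left them, time stands still between calls to the robot, and variables do not carry over. Pictures are saved under pics/ and viewed, and the job is handed in when it is done.

```bash
mkdir -p pics; ls; python3 - <<'E'
from bench import *
import cv2,json
s=get_state()
for k in s: print(k,s[k])
for n in ["side","top","wrist"]:
    d=get_image(n)
    cv2.imwrite(f"pics/{n}0.png",cv2.cvtColor(d["image"],cv2.COLOR_RGB2BGR))
    print(n,{k:v for k,v in d.items() if k!="image"})
    for l in ["soundboard","bridge","stand","shell","neck","glue_jar","wood_plane"]:
        try: print(l,look_for(l,n))
        except Exception as e: print(l,e)
E
```

```text
pics
time_s 0.0
joint_pos [ 1.2034972   0.41799354 -0.0103004   1.61416464  0.00469637  1.11066598
 -0.05303403]
joint_vel [-0.00109937  0.00087115 -0.0005164  -0.00027812  0.00042651 -0.00036006
 -0.00065716]
effort [ 1.02577153e-03 -8.51258683e+01  6.39470704e-01 -4.25980568e+01
 -4.88501578e-02  1.86332938e-02  2.43817715e-05]
tcp_pos [ 0.19991207 -0.59177978  0.20481708]
eef_rot [-3.06848578  1.5695886   1.96967251]
contact_force [ 0.38601882 -0.46707615  0.50647746]
moment [-0.01343929  0.04003119 -0.04101281]
width 0.09379572463027157
side {'camera_matrix': array([[545.29245244,   0.        , 320.17495205],
       [  0.        , 545.29245244, 233.28421415],
       [  0.        ,   0.        ,   1.        ]]), 'extrinsics': array([[-0.69824664, -0.71579952,  0.0090924 ,  0.34307702],
       [ 0.46649501, -0.44534801,  0.76423004, -0.29366357],
       [-0.54298621,  0.53786262,  0.64487966, -1.28672891],
       [ 0.        ,  0.        ,  0.        ,  1.        ]])}
soundboard [{'position': [313.8, 378.8], 'conf': 0.95}, {'position': [252.8, 267.9], 'conf': 0.66}, {'position': [3
[... 1274 characters left out ...]
od_plane [{'position': [106.6, 219.0], 'conf': 0.77}]
wrist {'camera_matrix': array([[425.55712428,   0.        , 315.06942536],
       [  0.        , 425.55712428, 242.78449523],
       [  0.        ,   0.        ,   1.        ]]), 'mount': array([[-2.86712174e-04,  2.70582305e-01, -9.62696803e-01,
        -1.79433516e-01],
       [-8.88257656e-04,  9.62696394e-01,  2.70582454e-01,
         7.87425093e-02],
       [ 9.99999564e-01,  9.32702089e-04, -3.56699723e-05,
        -8.09621659e-05],
       [ 0.00000000e+00,  0.00000000e+00,  0.00000000e+00,
         1.00000000e+00]])}
soundboard []
bridge []
stand []
shell []
neck [{'position': [341.2, 18.2], 'conf': 0.61}]
glue_jar []
wood_plane []
```

View pics/side0.png

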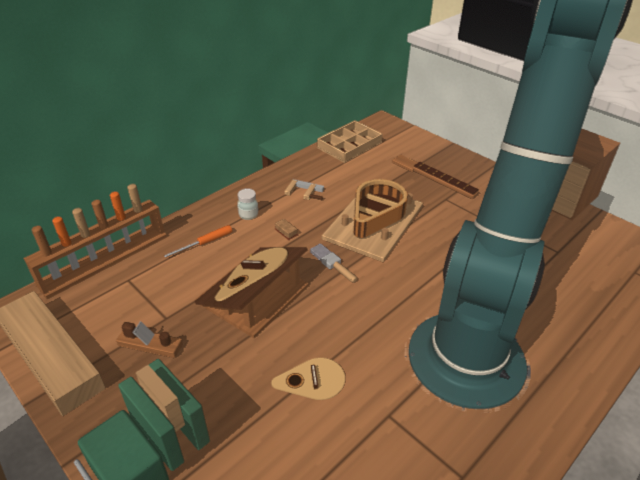

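View pics/top0.png

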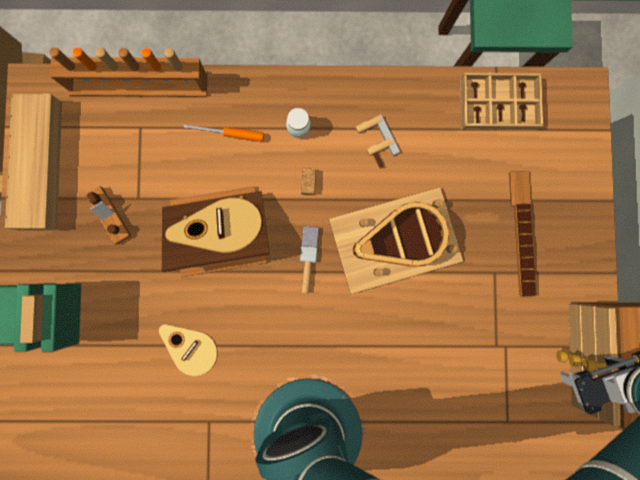

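View pics/wrist0.png

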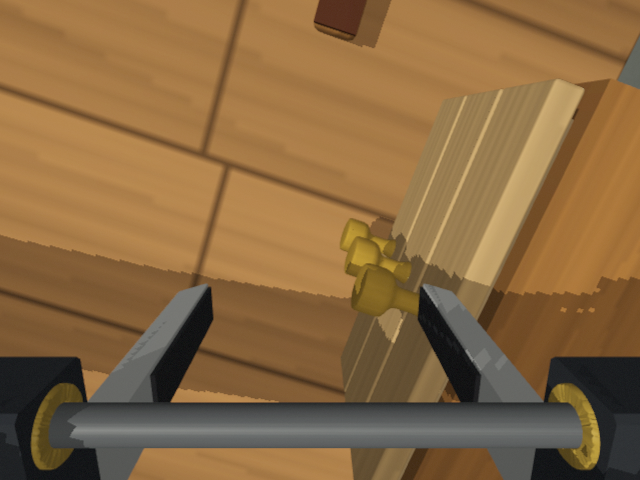

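```bash
cat > h.py <<'E'
import numpy as np,cv2
from scipy.spatial.transform import Rotation as Rn
def proj(K,E,P):
    P=np.atleast_2d(P); c=P@E[:3,:3].T+E[:3,3]
    x=c[:,0]/-c[:,2]; y=-c[:,1]/-c[:,2]
    return np.stack([K[0,0]*x+K[0,2],K[1,1]*y+K[1,2]],1)
def rpy(r): return Rn.from_euler('xyz',r).as_matrix()
def tear(dr=0,z=0,n=60):
    R,r=0.078-dr,0.022-dr; b,c=-0.020,0.115
    a=np.arccos((0.078-0.022)/0.135)
    t1=np.linspace(a,2*np.pi-a,n); t2=np.linspace(-a,a,n//2)
    p=np.r_[np.c_[b+R*np.cos(t1),R*np.sin(t1)],np.c_[c+r*np.cos(t2),r*np.sin(t2)]]
    # densify straights
    q=[]
    for i in range(len(p)):
        d=p[(i+1)%len(p)]-p[i]; m=max(1,int(np.linalg.norm(d)/0.004))
        q+= [p[i]+d*k/m for k in range(m)]
    q=np.array(q); return np.c_[q,np.full(len(q),z)]
def wristE(st,mount):
    T=np.eye(4);T[:3,:3]=rpy(st["eef_rot"]);T[:3,3]=st["tcp_pos"]
    return np.linalg.inv(T@mount)
def crop(src,x0,y0,x1,y1,k,out):
    im=cv2.imread(src)[y0:y1,x0:x1]; cv2.imwrite(out,cv2.resize(im,None,fx=k,fy=k,interpolation=cv2.INTER_CUBIC))
E
python3 -c "
from h import *
crop('pics/top0.png',140,170,290,390,2.7,'pics/c1.png')
crop('pics/top0.png',320,180,480,300,5,'pics/c2.png')
crop('pics/side0.png',190,160,430,330,3.3,'pics/c3.png')"
```

```text
(no output)
```

View pics/c1.png

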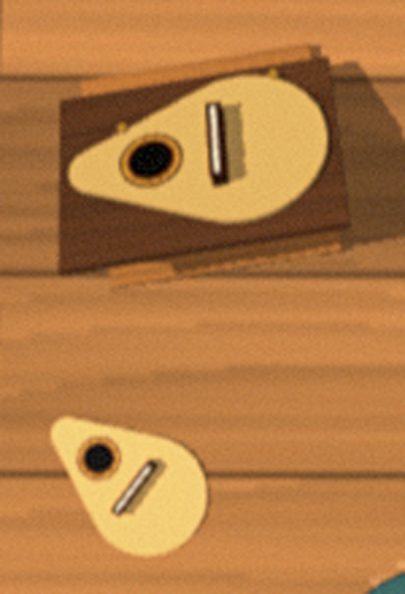

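View pics/c2.png

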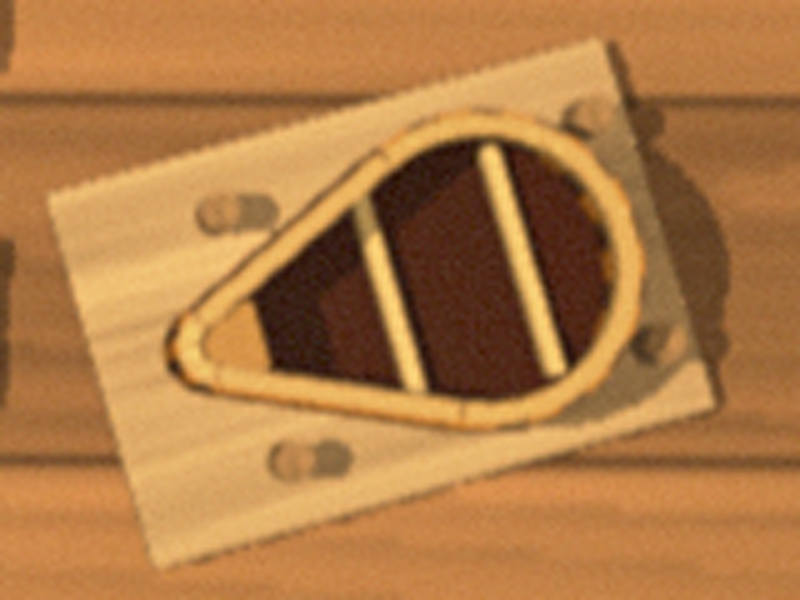

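View pics/c3.png

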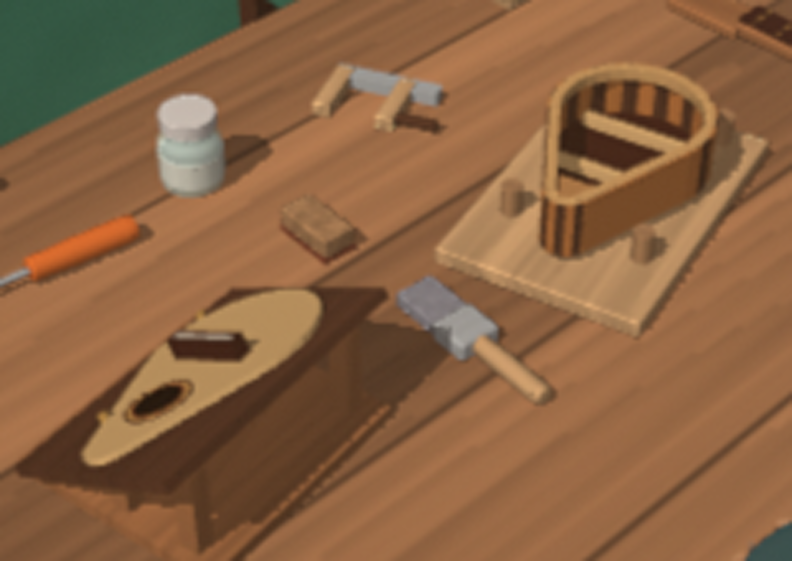

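```bash
cat > fit.py <<'E'
from h import *
from scipy.optimize import least_squares
from bench import get_image
def seg(im,cx,cy,lo,hi):
    m=cv2.inRange(cv2.cvtColor(im,cv2.COLOR_RGB2HSV),lo,hi)
    return m
def boardR(yaw,tilt):  # board x horizontal at yaw ; z tilted by tilt about board x
    return Rn.from_euler('ZX',[yaw,tilt]).as_matrix()
B=np.r_[tear(0,0.0),tear(0,0.005)]
def hullres(ct,K,E,P):
    h=cv2.convexHull(proj(K,E,P).astype(np.float32))
    return np.array([cv2.pointPolygonTest(h,(float(a),float(b)),True) for a,b in ct])
E
python3 - <<'E'
from fit import *
for n,c in [("top",(240,210)),("side",(270,262))]:
    im=cv2.cvtColor(cv2.imread(f"pics/{n}0.png"),cv2.COLOR_BGR2RGB)
    hsv=cv2.cvtColor(im,cv2.COLOR_RGB2HSV)
    for p in [c,(c[0]+6,c[1]-4)]: print(n,p,hsv[p[1],p[0]],im[p[1],p[0]])
im=cv2.cvtColor(cv2.imread("pics/top0.png"),cv2.COLOR_BGR2HSV)
print("panel",im[215,170],im[262,200],"rim",im[211,400],im[253,435],im[256,385],"cradle",im[215,350])
im=cv2.cvtColor(cv2.imread("pics/side0.png"),cv2.COLOR_BGR2HSV)
print("panel",im[300,210],"table",im[320,200],"front edge?",im[290,240])
E
```

```text
top (240, 210) [ 20 137 231] [231 188 107]
top (246, 206) [ 19 147 229] [229 182  97]
side (270, 262) [ 17 125 181] [181 141  92]
side (276, 258) [ 17 125 181] [181 141  92]
panel [ 10 164  95] [ 12 178  96] rim [ 17 158 215] [ 17 153 168] [ 17 153 187] cradle [ 17 130 231]
panel [ 11 152  79] table [ 12 139 130] front edge? [ 15 134 118]
```

```bash
cat > fitboard.py <<'E'
from fit import *
def contour(im,seed,lo,hi):
    hsv=cv2.cvtColor(im,cv2.COLOR_RGB2HSV)
    m=cv2.inRange(hsv,lo,hi); m=cv2.morphologyEx(m,cv2.MORPH_OPEN,np.ones((3,3),np.uint8))
    _,l=cv2.connectedComponents(m); m=(l==l[seed[1],seed[0]]).astype(np.uint8)
    cs,_=cv2.findContours(m,cv2.RETR_EXTERNAL,cv2.CHAIN_APPROX_NONE)
    c=max(cs,key=cv2.contourArea); return cv2.convexHull(c)[:,0,:].astype(float) if 0 else c[:,0,:].astype(float)
obs=[]
for n,s,lo,hi in [("top",(240,210),(14,90,160),(30,200,255)),("side",(270,262),(14,90,140),(30,200,255))]:
    d=get_image(n); im=d["image"]; ct=contour(im,s,lo,hi); obs.append((n,ct,d["camera_matrix"],d["extrinsics"],im))
    print(n,len(ct),ct.min(0),ct.max(0))
def res(p,which=("top","side"),raw=False):
    R=boardR(p[3],p[4]); P=B@R.T+p[:3]
    r=[]
    for n,ct,K,E,im in obs:
        if n in which: r.append(hullres(ct,K,E,P)-0.5)   # contour pixels lie ~0.5 inside
    r=np.concatenate(r); 
    return r
p0=np.array([0.53,0.2,0.075,1.45,-0.49])
for tiltfix in (0,1):
  f=(lambda q: res(np.r_[q,-0.49])) if tiltfix else res
  best=least_squares(f,p0[:4] if tiltfix else p0,loss='soft_l1',diff_step=1e-4)
  p=np.r_[best.x,-0.49] if tiltfix else best.x
  print("p",p.round(4),"rms",np.sqrt(np.mean(res(p)**2)), [np.sqrt(np.mean(res(p,(w,))**2)).round(2) for w in ("top","side")])
np.save("board.npy",p)
R=boardR(p[3],p[4]); print(R.round(3))
for n,ct,K,E,im in obs:
    o=cv2.resize(cv2.cvtColor(im,cv2.COLOR_RGB2BGR),None,fx=4,fy=4)
    for zz,col in ((0.005,(0,0,255)),(0.,(255,0,0))):
        q=proj(K,E,tear(0,zz)@R.T+p[:3]); cv2.polylines(o,[((q+0.5)*4).astype(int)],True,col,1)
    br=np.array([[sx*.007,sy*.04,z] for z in (.005,.023) for sx,sy in((1,1),(1,-1),(-1,-1),(-1,1))])
    q=((proj(K,E,br@R.T+p[:3])+.5)*4).astype(int)
    cv2.polylines(o,[q[4:]],True,(0,255,0),1)
    c=(ct.mean(0)*4).astype(int); cv2.imwrite(f"pics/fit_{n}.png",o[c[1]-220:c[1]+220,c[0]-280:c[0]+280])
E
python3 fitboard.py
```

```text
top 216 [166. 198.] [260. 251.]
side 210 [215. 247.] [286. 300.]
p [ 5.210e-01  2.232e-01  3.000e-04  1.739e+00 -5.755e-01] rms 7.39632666713229 [np.float64(1.56), np.float64(10.41)]
p [ 5.2080e-01  2.2200e-01  7.0000e-04  1.7303e+00 -4.9000e-01] rms 7.369046496307084 [np.float64(1.71), np.float64(10.35)]
[[-0.159 -0.871 -0.465]
 [ 0.987 -0.14  -0.075]
 [ 0.    -0.471  0.882]]
```

```bash
sed -i 's/1.45,-0.49\]/1.7,0.49]/; s/q,-0.49/q,0.49/; s/x,-0.49/x,0.49/' fitboard.py; python3 fitboard.py
```

```text
top 216 [165. 198.] [260. 251.]
side 209 [215. 247.] [286. 300.]
p [0.5158 0.2133 0.0733 1.7421 0.5077] rms 2.445313674303536 [np.float64(0.34), np.float64(3.47)]
p [0.5159 0.2131 0.0732 1.7414 0.49  ] rms 2.562960774365069 [np.float64(0.29), np.float64(3.64)]
[[-0.17  -0.87   0.464]
 [ 0.985 -0.15   0.08 ]
 [ 0.     0.471  0.882]]
```

View pics/fit_side.png

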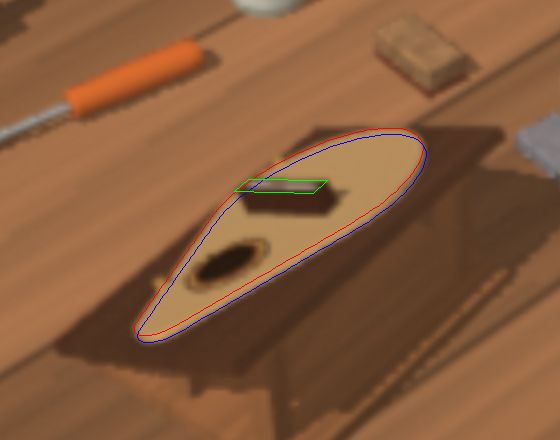

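View pics/fit_top.png

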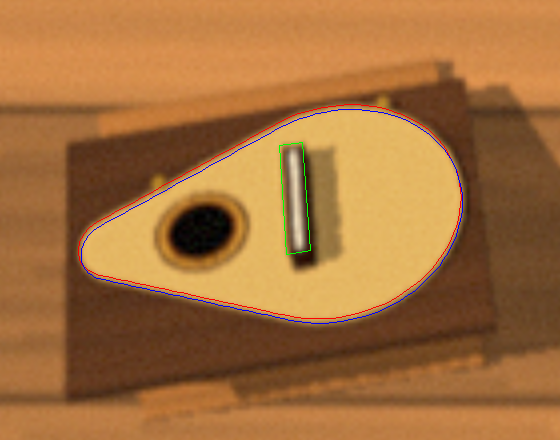

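```bash
cat > fitshell.py <<'E'
from fit import *
from scipy.optimize import minimize
def rimfit(views,p0,names=None,free_z=False):
    # views: list of (im,K,E)
    g=[]
    for im,K,E in views:
        gr=cv2.GaussianBlur(cv2.cvtColor(im,cv2.COLOR_RGB2GRAY).astype(np.float32),(0,0),1.0)
        g.append((cv2.Sobel(gr,cv2.CV_32F,1,0),cv2.Sobel(gr,cv2.CV_32F,0,1)))
    O=tear(0.002); I=tear(0.012)
    def score(p,each=False):
        R=boardR(p[2],0); t=np.array([p[0],p[1],0.085]); s=[]
        for (gx,gy),(im,K,E) in zip(g,views):
            for C,sg in ((O,1),(I,-1)):
                q=proj(K,E,C@R.T+t); q2=proj(K,E,(C*[.97,.97,1])@R.T+t)
                n=np.roll(q,-1,0)-np.roll(q,1,0); n=np.c_[n[:,1],-n[:,0]]
                n*=np.sign((n*(q-q2)).sum(1))[:,None]; n/=np.linalg.norm(n,axis=1)[:,None]+1e-9
                f=lambda G:cv2.remap(G,q[:,:1].astype(np.float32),q[:,1:].astype(np.float32),cv2.INTER_LINEAR)[:,0]
                d=-(f(gx)*n[:,0]+f(gy)*n[:,1])*sg
                s.append(np.clip(d,0,150).mean())
        return np.array(s) if each else -sum(s)
    best=None
    for dx in np.linspace(-.016,.016,5):
      for dy in np.linspace(-.016,.016,5):
        for a in (-.1,-.03,.03,.1):
          q=np.array(p0)+[dx,dy,a]
          v=score(q)
          if best is None or v<best[0]: best=(v,q)
    r=minimize(score,best[1],method='Nelder-Mead',options=dict(initial_simplex=best[1]+np.array([[0,0,0],[.004,0,0],[0,.004,0],[0,0,.03]]),xatol=1e-5,fatol=1e-4,maxiter=600))
    return r.x,score(r.x,True)
def draw(im,K,E,p,k,c,out,h=(200,280)):
    R=boardR(p[2],0); t=np.array([p[0],p[1],0.085])
    o=cv2.resize(cv2.cvtColor(im,cv2.COLOR_RGB2BGR),None,fx=k,fy=k)
    for d,col in ((.002,(0,0,255)),(.012,(255,0,0))):
        q=proj(K,E,tear(d)@R.T+t); cv2.polylines(o,[((q+.5)*k).astype(int)],True,col,1)
    c=(int(c[0]*k),int(c[1]*k)); cv2.imwrite(out,o[max(0,c[1]-h[0]):c[1]+h[0],max(0,c[0]-h[1]):c[0]+h[1]])
E
python3 - <<'E'
from fitshell import *
D={n:get_image(n) for n in ("top","side")}
V={n:(d["image"],d["camera_matrix"],d["extrinsics"]) for n,d in D.items()}
# rough
p0=[0.488,-0.207,1.78]
for ns in (("top",),("side",),("top","side")):
    x,s=rimfit([V[n] for n in ns],p0); print(ns,x.round(4),s.round(1))
np.save("shell.npy",x)
draw(*V["top"],x,4,(402,235),"pics/s_top.png"); draw(*V["side"],x,4,(378,205),"pics/s_side.png")
E
```

```text
('top',) [ 0.4948 -0.2252  1.8537] [33.5 88. ]
('side',) [ 0.4933 -0.2443  1.8618] [96.5 82.1]
('top', 'side') [ 0.4943 -0.2259  1.8388] [33.7 86.  44.2 57.9]
```

View pics/s_top.png

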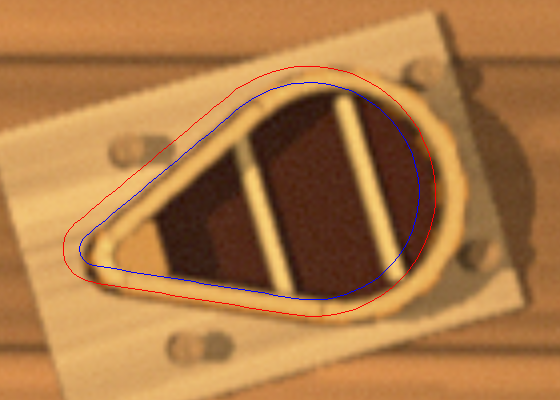

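View pics/s_side.png

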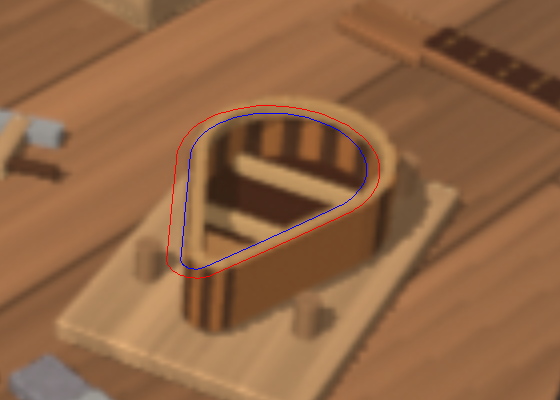

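```bash
python3 - <<'E'
from fitshell import *
D={n:get_image(n) for n in ("top","side")}
V={n:(d["image"],d["camera_matrix"],d["extrinsics"]) for n,d in D.items()}
p0=[0.485,-0.243,1.82]
for ns in (("top",),("side",),("top","side")):
    x,s=rimfit([V[n] for n in ns],p0); print(ns,x.round(4),s.round(1))
np.save("shell.npy",x)
draw(*V["top"],x,4,(402,235),"pics/s_top2.png"); draw(*V["side"],x,4,(378,205),"pics/s_side2.png")
E
```

```text
('top',) [ 0.4915 -0.245   1.8527] [117.2 134. ]
('side',) [ 0.4931 -0.2442  1.8606] [96.2 82. ]
('top', 'side') [ 0.4921 -0.2445  1.8563] [114.1 134.8  97.3  77.6]
```

View pics/s_top2.png

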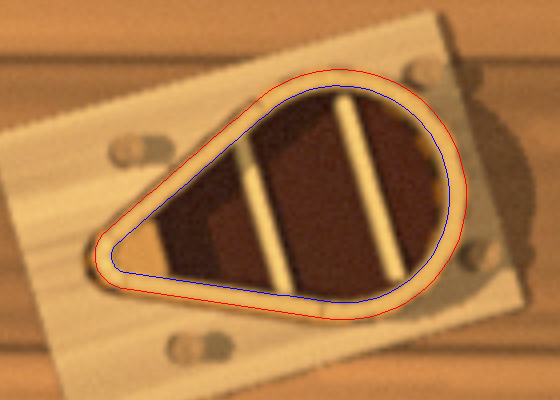

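View pics/s_side2.png

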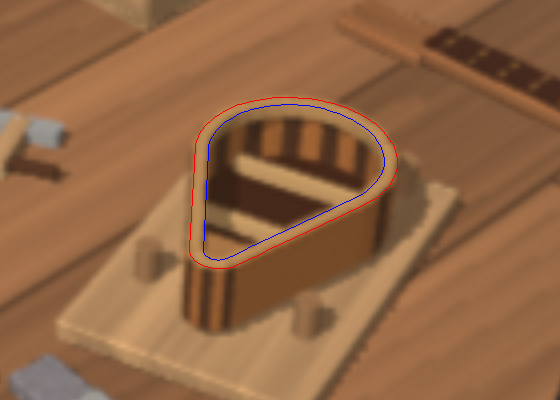

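```bash
cat > plan.py <<'E'
from fit import *
from bench import get_state
def cur():
    s=get_state(); T=np.eye(4);T[:3,:3]=rpy(s["eef_rot"]);T[:3,3]=s["tcp_pos"];return T,s
def toolR(xdir,jaw):
    x=np.array(xdir,float);x/=np.linalg.norm(x);z=np.array(jaw,float);z-=x*(z@x);z/=np.linalg.norm(z)
    return np.c_[x,np.cross(z,x),z]
def rows(T0,R,t,n=None):
    d=np.linalg.inv(T0)@np.r_[np.c_[R,t],[[0,0,0,1]]]
    rv=Rn.from_matrix(d[:3,:3]).as_rotvec()
    if n is None: n=int(max(np.ceil(np.degrees(np.linalg.norm(rv))/9.5),np.ceil(np.linalg.norm(d[:3,3])/0.055),1))
    Rk=Rn.from_rotvec(rv/n).as_matrix(); S=sum(np.linalg.matrix_power(Rk,k) for k in range(n))
    tt=np.linalg.solve(S,d[:3,3])
    print("n",n,"per row turn",np.degrees(rv/n).round(2),"shift",tt.round(4),"| total",np.degrees(rv).round(1),d[:3,3].round(4))
E
python3 - <<'E'
from plan import *
T,s=cur(); print(T.round(3))
b=np.load("board.npy");sh=np.load("shell.npy")
Rb=boardR(b[3],b[4]); Rs=boardR(sh[2],0)
print("bridge",b[:3]+Rb[:,2]*.014, "boardx",Rb[:,0],Rs[:,0])
jaw=Rs[:,0]; 
for sg in (1,-1):
    R=toolR([0,0,-1],sg*jaw); print(sg); rows(T,R,np.array([sh[0],sh[1],0.33]))
E
```

```text
[[-0.     0.947  0.32   0.2  ]
 [ 0.     0.32  -0.947 -0.592]
 [-1.    -0.    -0.     0.205]
 [ 0.     0.     0.     1.   ]]
bridge [0.52235237 0.21424901 0.08558375] boardx [-0.16976768  0.98548411  0.        ] [-0.28159905  0.95953217  0.        ]
1
n 19 per row turn [-9.35 -0.   -0.  ] shift [-0.0066  0.0223  0.0295] | total [-177.7   -0.    -0. ] [-0.1246  0.388  -0.2358]
-1
n 9 per row turn [ 0.26 -0.    0.  ] shift [-0.0138  0.0426 -0.027 ] | total [ 2.3 -0.   0. ] [-0.1246  0.388  -0.2358]
```

```bash
python3 -m handwheel '[{"x":-0.06},{"x":-0.06},{"y":0.043,"z":-0.026},{"y":0.043,"z":-0.026},{"y":0.043,"z":-0.026,"wx":1},{"y":0.043,"z":-0.026,"wx":1},{"y":0.043,"z":-0.026},{"y":0.043,"z":-0.026}]' && python3 -m handwheel '[{"y":0.043,"z":-0.026},{"y":0.043,"z":-0.026},{"y":0.04,"z":-0.026},{}]'
python3 - <<'E'
from plan import *
from fitshell import rimfit,draw
T,s=cur(); print(s["time_s"],T.round(3))
d=get_image("wrist"); E=wristE(s,d["mount"]); V=(d["image"],d["camera_matrix"],E)
cv2.imwrite("pics/w1.png",cv2.cvtColor(d["image"],cv2.COLOR_RGB2BGR))
sh=np.load("shell.npy"); x,sc=rimfit([V],sh); print(x.round(4),sc)
draw(*V,x,1,(320,240),"pics/w1fit.png",(240,320))
b=np.load("board.npy");Rb=boardR(b[3],b[4])
R=toolR(-Rb[:,2],-Rb[:,0])
rows(T,R,b[:3]+Rb[:,2]*0.12)
E
```

```text
1.6 [[-0.     0.947  0.32   0.2  ]
 [ 0.     0.32  -0.947 -0.592]
 [-1.    -0.    -0.     0.205]
 [ 0.     0.     0.     1.   ]]
[ 0.4761 -0.2605  1.7563] [0. 0.]
n 17 per row turn [ 0.51  0.13 -1.65] shift [-0.0059  0.033  -0.041 ] | total [  8.7   2.2 -28. ] [ 0.0264  0.6128 -0.653 ]schema error: expected keys wx, wy, wz, x, y, z, claw
```

View pics/w1fit.png

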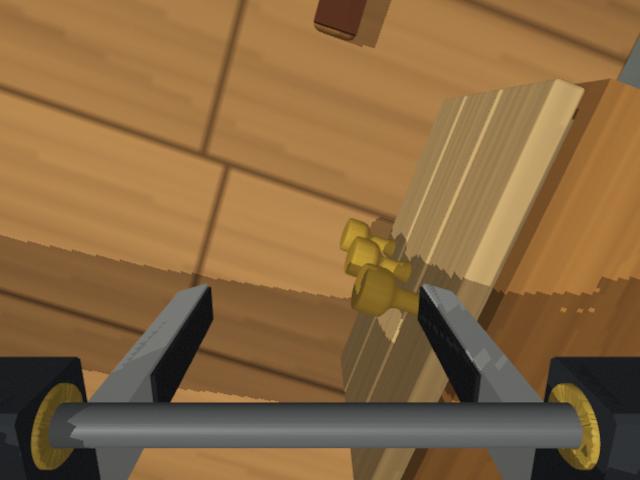

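```bash
python3 -m handwheel '[{"wx":0,"wy":0,"wz":0,"x":-0.06,"y":0,"z":0,"claw":-1},{"wx":0,"wy":0,"wz":0,"x":-0.06,"y":0,"z":0,"claw":-1},{"wx":0,"wy":0,"wz":0,"x":0,"y":0.043,"z":-0.026,"claw":-1},{"wx":0,"wy":0,"wz":0,"x":0,"y":0.043,"z":-0.026,"claw":-1},{"wx":1,"wy":0,"wz":0,"x":0,"y":0.043,"z":-0.026,"claw":-1},{"wx":1,"wy":0,"wz":0,"x":0,"y":0.043,"z":-0.026,"claw":-1},{"wx":0,"wy":0,"wz":0,"x":0,"y":0.043,"z":-0.026,"claw":-1},{"wx":0,"wy":0,"wz":0,"x":0,"y":0.043,"z":-0.026,"claw":-1}]' && python3 -m handwheel '[{"wx":0,"wy":0,"wz":0,"x":0,"y":0.043,"z":-0.026,"claw":-1},{"wx":0,"wy":0,"wz":0,"x":0,"y":0.043,"z":-0.026,"claw":-1},{"wx":0,"wy":0,"wz":0,"x":0,"y":0.04,"z":-0.026,"claw":-1},{"wx":0,"wy":0,"wz":0,"x":0,"y":0,"z":0,"claw":-1}]'
python3 - <<'E'
from plan import *
from fitshell import rimfit,draw
T,s=cur(); print(s["time_s"],T.round(3))
d=get_image("wrist"); E=wristE(s,d["mount"]); V=(d["image"],d["camera_matrix"],E)
sh=np.load("shell.npy"); x,sc=rimfit([V],sh); print(x.round(4),sc)
draw(*V,x,1,(320,240),"pics/w1fit.png",(240,320))
b=np.load("board.npy");Rb=boardR(b[3],b[4])
R=toolR(-Rb[:,2],-Rb[:,0])
rows(T,R,b[:3]+Rb[:,2]*0.12)
E
```

```text
time_s: 2.65
tcp_pos: [0.3987, -0.3633, 0.3256]
eef_rot: [0.294, 1.57, -0.986]
contact_force: [1.1, -1.1, 0.4]
width: 0.094
time_s: 3.15
tcp_pos: [0.4981, -0.2505, 0.3254]
eef_rot: [2.451, 1.57, 1.176]
contact_force: [-0.2, -0.8, 0.2]
width: 0.094
3.15 [[ 0.     0.956  0.292  0.498]
 [ 0.001  0.292 -0.956 -0.251]
 [-1.     0.001 -0.001  0.325]
 [ 0.     0.     0.     1.   ]]
[ 0.4928 -0.2432  1.854 ] [ 96.77680099 140.10684913]
n 10 per row turn [ 0.71  0.17 -2.81] shift [ 0.0106  0.0214 -0.0441] | total [  7.1   1.7 -28.1] [ 0.1468  0.2083 -0.431 ]
```

View pics/w1fit.png

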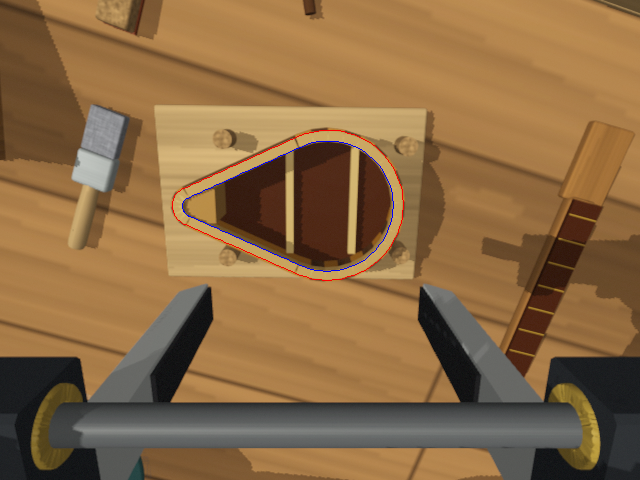

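```bash
python3 -m handwheel '[{"wx":0.7,"wy":0.2,"wz":-2.8,"x":0.0106,"y":0.0214,"z":-0.0441,"claw":-1},{"wx":0.7,"wy":0.2,"wz":-2.8,"x":0.0106,"y":0.0214,"z":-0.0441,"claw":-1},{"wx":0.7,"wy":0.2,"wz":-2.8,"x":0.0106,"y":0.0214,"z":-0.0441,"claw":-1},{"wx":0.7,"wy":0.2,"wz":-2.8,"x":0.0106,"y":0.0214,"z":-0.0441,"claw":-1},{"wx":0.7,"wy":0.2,"wz":-2.8,"x":0.0106,"y":0.0214,"z":-0.0441,"claw":-1},{"wx":0.7,"wy":0.2,"wz":-2.8,"x":0.0106,"y":0.0214,"z":-0.0441,"claw":-1},{"wx":0.7,"wy":0.2,"wz":-2.8,"x":0.0106,"y":0.0214,"z":-0.0441,"claw":-1},{"wx":0.7,"wy":0.2,"wz":-2.8,"x":0.0106,"y":0.0214,"z":-0.0441,"claw":-1}]' && python3 -m handwheel '[{"wx":0.7,"wy":0.2,"wz":-2.8,"x":0.0106,"y":0.0214,"z":-0.0441,"claw":-1},{"wx":0.7,"wy":0.2,"wz":-2.8,"x":0.0106,"y":0.0214,"z":-0.0441,"claw":-1},{"wx":0,"wy":0,"wz":0,"x":0,"y":0,"z":0,"claw":-1}]'
cat > look.py <<'E'
import sys
from plan import *
T,s=cur(); print(s["time_s"],T.round(3)); print(s["joint_pos"].round(2))
d=get_image("wrist"); K=d["camera_matrix"];E=wristE(s,d["mount"]); im=d["image"]
np.savez(sys.argv[1]+".npz",im=im,K=K,E=E)
b=np.load("board.npy");Rb=boardR(b[3],b[4])
o=cv2.cvtColor(im,cv2.COLOR_RGB2BGR)
for zz,col in ((0.005,(0,0,255)),(0.,(255,0,0))):
    cv2.polylines(o,[proj(K,E,tear(0,zz)@Rb.T+b[:3]).astype(int)],True,col,1)
br=np.array([[sx*.007,sy*.04,z] for z in (.005,.023) for sx,sy in((1,1),(1,-1),(-1,-1),(-1,1))])
q=proj(K,E,br@Rb.T+b[:3]).astype(int)
cv2.polylines(o,[q[4:]],True,(0,255,0),1);cv2.polylines(o,[q[:4]],True,(255,255,0),1)
cv2.imwrite(f"pics/{sys.argv[1]}.png",o)
R=toolR(-Rb[:,2],-Rb[:,0])
rows(T,R,b[:3]+Rb[:,2]*float(sys.argv[2]))
E
python3 look.py w2 0.009
```

```text
time_s: 4.2
tcp_pos: [0.5586, 0.1266, 0.2154]
eef_rot: [-1.59, 1.178, -2.971]
contact_force: [0.5, -1.1, 0.1]
width: 0.0937
time_s: 4.58
tcp_pos: [0.5711, 0.2213, 0.1769]
eef_rot: [-1.582, 1.076, -2.983]
contact_force: [-0.1, -1.1, 0.1]
width: 0.0938
4.575 [[-0.469  0.867  0.167  0.571]
 [-0.075  0.149 -0.986  0.221]
 [-0.88  -0.475 -0.005  0.177]
 [ 0.     0.     0.     1.   ]]
[-0.12  0.78 -0.44  1.24  0.14  1.66 -1.94]
n 2 per row turn [-0.   -0.17  0.14] shift [ 0.0543 -0.     -0.0004] | total [-0.  -0.3  0.3] [ 0.1087  0.     -0.0006]
```

View pics/w2.png

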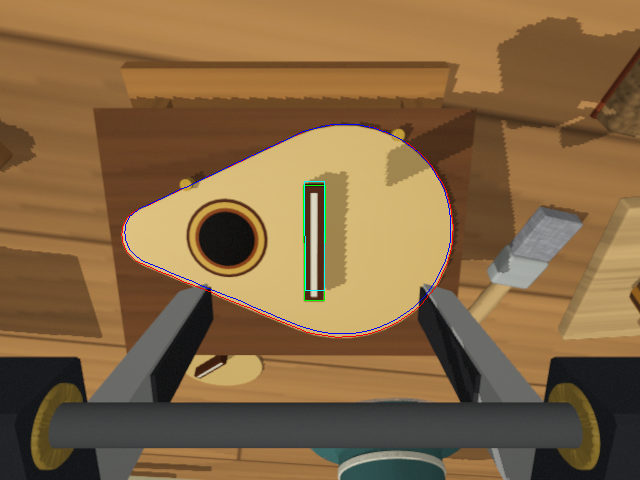

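```bash
python3 -m handwheel '[{"wx":0,"wy":-0.3,"wz":0.3,"x":0.035,"y":0,"z":0,"claw":-1},{"wx":0,"wy":0,"wz":0,"x":0.03,"y":0,"z":0,"claw":-1},{"wx":0,"wy":0,"wz":0,"x":0.02,"y":0,"z":0,"claw":-1},{"wx":0,"wy":0,"wz":0,"x":0.013,"y":0,"z":-0.0005,"claw":-1},{"wx":0,"wy":0,"wz":0,"x":0.006,"y":0,"z":0,"claw":-1},{"wx":0,"wy":0,"wz":0,"x":0,"y":0,"z":0,"claw":-1}]'
python3 look.py w3 0.009
```

```text
time_s: 5.38
tcp_pos: [0.5244, 0.2115, 0.0882]
eef_rot: [-1.57, 1.087, -2.974]
contact_force: [0.4, 1.1, 0.2]
width: 0.0938
5.375 [[-0.459  0.873  0.166  0.524]
 [-0.078  0.147 -0.986  0.212]
 [-0.885 -0.465  0.     0.088]
 [ 0.     0.     0.     1.   ]]
[-0.1   0.78 -0.43  1.45  0.15  1.43 -1.95]
n 1 per row turn [-0.19 -0.07 -0.35] shift [ 0.0081 -0.0002 -0.003 ] | total [-0.2 -0.1 -0.4] [ 0.0081 -0.0002 -0.003 ]
```

View pics/w3.png

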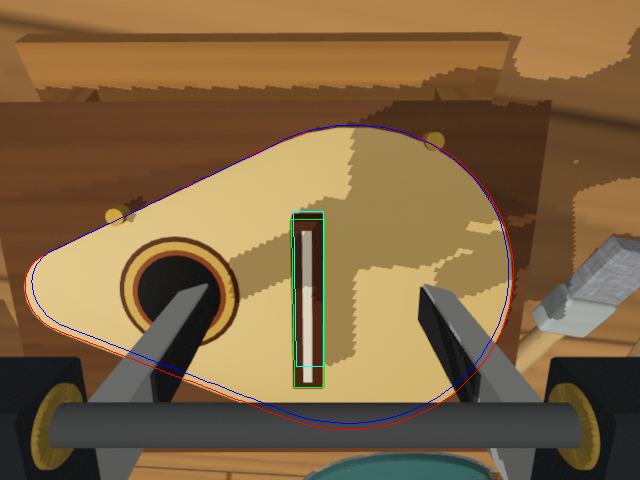

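```bash
python3 -m handwheel '[{"wx":0,"wy":0,"wz":-0.4,"x":0.004,"y":0,"z":-0.003,"claw":-1},{"wx":0,"wy":0,"wz":0,"x":0.003,"y":0,"z":0,"claw":-1},{"wx":0,"wy":0,"wz":0,"x":0,"y":0,"z":0,"claw":-1}]' && python3 -c "
from plan import *
T,s=cur();b=np.load('board.npy');Rb=boardR(b[3],b[4]);rows(T,toolR(-Rb[:,2],-Rb[:,0]),b[:3]+Rb[:,2]*.010);print(s['contact_force'])"
```

```text
time_s: 5.8
tcp_pos: [0.5201, 0.2144, 0.0815]
eef_rot: [-1.57, 1.079, -2.973]
contact_force: [0.4, 0.0, 0.4]
width: 0.0942
n 1 per row turn [-0.15 -0.05  0.1 ] shift [-0.0006  0.      0.0005] | total [-0.2 -0.1  0.1] [-0.0006  0.      0.0005]
[0.4328187  0.0209234  0.38803564]
```

```bash
python3 -m handwheel '[{"wx":0,"wy":0,"wz":0,"x":0,"y":0,"z":0,"claw":0.3},{"wx":0,"wy":0,"wz":0,"x":0,"y":0,"z":0,"claw":0.6},{"wx":0,"wy":0,"wz":0,"x":0,"y":0,"z":0,"claw":1},{"wx":0,"wy":0,"wz":0,"x":0,"y":0,"z":0,"claw":1},{"wx":0,"wy":0,"wz":0,"x":0,"y":0,"z":0,"claw":1},{"wx":0,"wy":0,"wz":0,"x":0,"y":0,"z":0,"claw":1}]' 25
```

```text
time_s: 6.55
tcp_pos: [0.5203, 0.2143, 0.0817]
eef_rot: [-1.57, 1.079, -2.973]
contact_force: [-0.1, -0.5, -0.6]
width: 0.0376
```

```bash
python3 -m handwheel '[{"wx":0,"wy":0,"wz":0,"x":0,"y":0,"z":0,"claw":1},{"wx":0,"wy":0,"wz":0,"x":0,"y":0,"z":0,"claw":1},{"wx":0,"wy":0,"wz":0,"x":0,"y":0,"z":0,"claw":1},{"wx":0,"wy":0,"wz":0,"x":0,"y":0,"z":0,"claw":1}]' 25;python3 look.py w4 0.010
```

```text
time_s: 7.05
tcp_pos: [0.5203, 0.2144, 0.0817]
eef_rot: [-1.57, 1.079, -2.973]
contact_force: [0.3, -0.5, -0.5]
width: 0.0138
7.05 [[-0.465  0.869  0.167  0.52 ]
 [-0.079  0.147 -0.986  0.214]
 [-0.882 -0.472  0.     0.082]
 [ 0.     0.     0.     1.   ]]
[-0.11  0.79 -0.43  1.46  0.15  1.43 -1.96]
n 1 per row turn [-0.16 -0.07  0.08] shift [-0.0004 -0.0001  0.0005] | total [-0.2 -0.1  0.1] [-0.0004 -0.0001  0.0005]
```

View pics/w4.png

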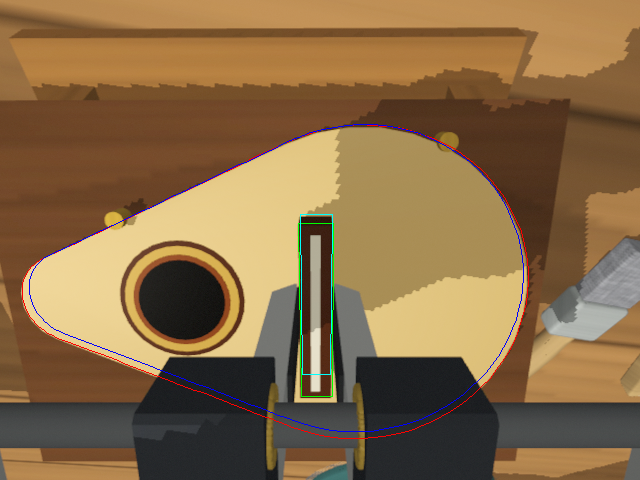

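```bash
python3 -m handwheel '[{"wx":0,"wy":0,"wz":0,"x":0,"y":0,"z":0,"claw":1},{"wx":0,"wy":0,"wz":0,"x":-0.005,"y":0,"z":0,"claw":1},{"wx":0,"wy":0,"wz":0,"x":-0.01,"y":0,"z":0,"claw":1},{"wx":0,"wy":0,"wz":0,"x":-0.02,"y":0,"z":0,"claw":1},{"wx":0,"wy":0,"wz":0,"x":-0.025,"y":0,"z":0,"claw":1},{"wx":0,"wy":0,"wz":0,"x":-0.03,"y":0,"z":0,"claw":1},{"wx":0,"wy":0,"wz":0,"x":-0.02,"y":0,"z":0,"claw":1},{"wx":0,"wy":0,"wz":0,"x":0,"y":0,"z":0,"claw":1}]' 30
cat > held.py <<'E'
# where is the board in the tool frame: fit wrist image outline (visible part) 
import sys
from plan import *
T,s=cur(); d=get_image("wrist"); K=d["camera_matrix"];im=d["image"]; Ec=np.linalg.inv(d["mount"]) # tool->cam
hsv=cv2.cvtColor(im,cv2.COLOR_RGB2HSV)
o=cv2.cvtColor(im,cv2.COLOR_RGB2BGR)
Rt=np.array([[0,0,-1],[0,1,0],[-1,0,0]]).T if 0 else toolR([1,0,0],[0,0,1])
# nominal: board x=-tool z, board z=-tool x, board y = z×x
bx=np.array([0,0,-1.]);bz=np.array([-1.,0,0]);Rn0=np.c_[bx,np.cross(bz,bx),bz]; t0=np.array([float(sys.argv[2]),0,0])
for zz,col in ((0.005,(0,0,255)),(0.,(255,0,0))):
    cv2.polylines(o,[proj(K,Ec,tear(0,zz)@Rn0.T+t0).astype(int)],True,col,1)
br=np.array([[sx*.007,sy*.04,.023] for sx,sy in((1,1),(1,-1),(-1,-1),(-1,1))])
cv2.polylines(o,[proj(K,Ec,br@Rn0.T+t0).astype(int)],True,(0,255,0),1)
cv2.imwrite(f"pics/{sys.argv[1]}.png",o); np.savez(sys.argv[1]+".npz",im=im,K=K,E=Ec)
print(s["time_s"],s["width"],T.round(3),s["contact_force"].round(2))
E
python3 held.py w5 0.010
python3 - <<'E'
from plan import *
d=get_image("side"); cv2.imwrite("pics/side5.png",cv2.cvtColor(d["image"],cv2.COLOR_RGB2BGR))
E
```

```text
time_s: 8.1
tcp_pos: [0.5724, 0.2234, 0.1799]
eef_rot: [-1.571, 1.082, -2.975]
contact_force: [0.9, -0.2, -1.7]
width: 0.0138
8.1 0.013758495293391687 [[-0.463  0.87   0.167  0.572]
 [-0.078  0.147 -0.986  0.223]
 [-0.883 -0.47  -0.     0.18 ]
 [ 0.     0.     0.     1.   ]] [ 0.85 -0.25 -1.75]
```

View pics/w5.png

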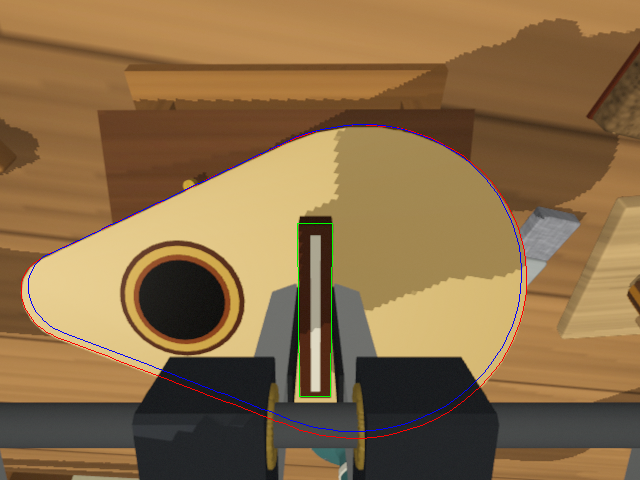

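View pics/side5.png

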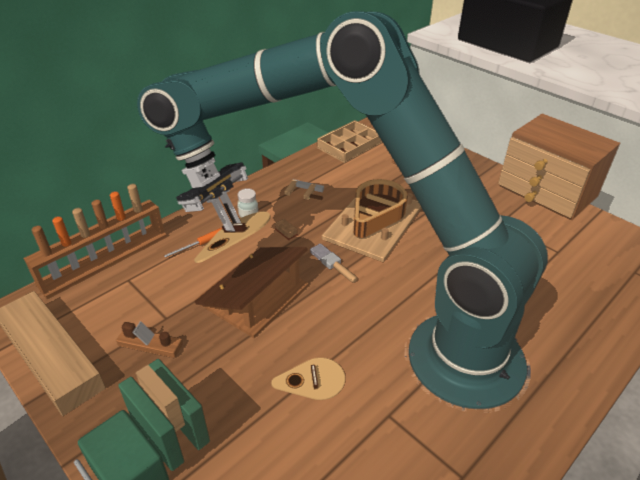

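```bash
python3 - <<'E'
from plan import *
T,s=cur(); p=np.array([0.4925,-0.2438,1.855]); np.save("shell.npy",p)
Rs=boardR(p[2],0); R=toolR([0,0,-1],-Rs[:,0])
rows(T,R,np.array([0.53,-0.0,0.25]),8)
A=np.eye(4);A[:3,:3]=R;A[:3,3]=[0.53,0,0.25]
rows(A,R,np.array([p[0],p[1],0.17]),8)
E
```

```text
n 8 per row turn [-0.82 -0.2   3.52] shift [-0.0058 -0.0133  0.026 ] | total [-6.5 -1.6 28.2] [-0.0265 -0.1024  0.213 ]
n 8 per row turn [-0.  0.  0.] shift [ 0.01   -0.013   0.0279] | total [-0.  0.  0.] [ 0.08   -0.1044  0.2235]
```

```bash
python3 -m handwheel '[{"wx":-0.8,"wy":-0.2,"wz":3.5,"x":-0.006,"y":-0.0133,"z":0.026,"claw":1},{"wx":-0.8,"wy":-0.2,"wz":3.5,"x":-0.006,"y":-0.0133,"z":0.026,"claw":1},{"wx":-0.8,"wy":-0.2,"wz":3.5,"x":-0.006,"y":-0.0133,"z":0.026,"claw":1},{"wx":-0.8,"wy":-0.2,"wz":3.5,"x":-0.006,"y":-0.0133,"z":0.026,"claw":1},{"wx":-0.8,"wy":-0.2,"wz":3.5,"x":-0.006,"y":-0.0133,"z":0.026,"claw":1},{"wx":-0.8,"wy":-0.2,"wz":3.5,"x":-0.006,"y":-0.0133,"z":0.026,"claw":1},{"wx":-0.8,"wy":-0.2,"wz":3.5,"x":-0.006,"y":-0.0133,"z":0.026,"claw":1},{"wx":-0.9,"wy":-0.2,"wz":3.7,"x":-0.006,"y":-0.0133,"z":0.026,"claw":1}]' 30 && python3 -m handwheel '[{"wx":0,"wy":0,"wz":0,"x":0.01,"y":-0.013,"z":0.028,"claw":1},{"wx":0,"wy":0,"wz":0,"x":0.01,"y":-0.013,"z":0.028,"claw":1},{"wx":0,"wy":0,"wz":0,"x":0.01,"y":-0.013,"z":0.028,"claw":1},{"wx":0,"wy":0,"wz":0,"x":0.01,"y":-0.013,"z":0.028,"claw":1},{"wx":0,"wy":0,"wz":0,"x":0.01,"y":-0.013,"z":0.028,"claw":1},{"wx":0,"wy":0,"wz":0,"x":0.01,"y":-0.013,"z":0.028,"claw":1},{"wx":0,"wy":0,"wz":0,"x":0.01,"y":-0.013,"z":0.028,"claw":1},{"wx":0,"wy":0,"wz":0,"x":0,"y":0,"z":0.022,"claw":1}]' 30
python3 held.py w6 0.010
python3 - <<'E'
from plan import *
T,s=cur(); p=np.load("shell.npy")
Rs=boardR(p[2],0); R=toolR([0,0,-1],-Rs[:,0])
rows(T,R,np.array([p[0],p[1],0.095]),1)
E
```

```text
time_s: 9.2
tcp_pos: [0.5293, -0.0006, 0.2518]
eef_rot: [1.459, 1.569, 0.172]
contact_force: [0.7, 0.3, -0.6]
width: 0.0136
time_s: 10.2
tcp_pos: [0.5027, -0.2355, 0.1811]
eef_rot: [-2.619, 1.569, 2.375]
contact_force: [0.5, 0.1, -1.1]
width: 0.0138
10.2 0.013754853412939133 [[-0.001  0.96   0.278  0.503]
 [ 0.001  0.278 -0.96  -0.235]
 [-1.    -0.001 -0.001  0.181]
 [ 0.     0.     0.     1.   ]] [ 0.46  0.09 -1.11]
n 1 per row turn [-0.21  0.01 -0.02] shift [ 0.0867 -0.0126  0.0025] | total [-0.2  0.  -0. ] [ 0.0867 -0.0126  0.0025]
```

View pics/w6.png

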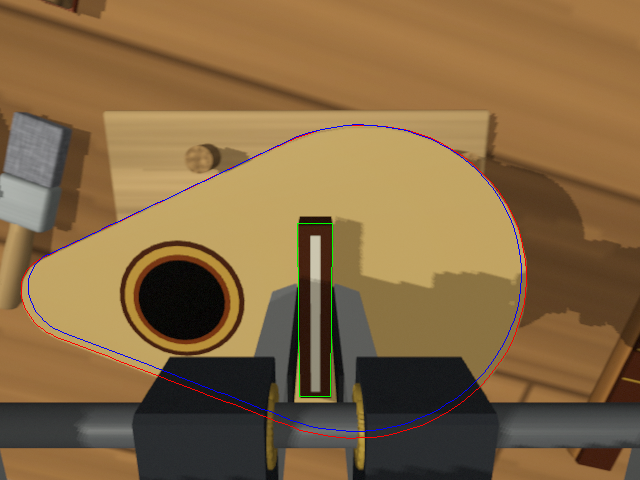

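```bash
python3 -m handwheel '[{"wx":-0.2,"wy":0,"wz":0,"x":0.025,"y":-0.0086,"z":0.002,"claw":1},{"wx":0,"wy":0,"wz":0,"x":0.025,"y":-0.004,"z":0.0005,"claw":1},{"wx":0,"wy":0,"wz":0,"x":0.015,"y":0,"z":0,"claw":1},{"wx":0,"wy":0,"wz":0,"x":0,"y":0,"z":0,"claw":1},{"wx":0,"wy":0,"wz":0,"x":0,"y":0,"z":0,"claw":1}]' 30
python3 - <<'E'
from plan import *
T,s=cur(); p=np.load("shell.npy")
Rs=boardR(p[2],0); R=toolR([0,0,-1],-Rs[:,0])
rows(T,R,np.array([p[0],p[1],0.095]),1)
for n,c in (("side",(375,210)),("top",(402,235))):
    d=get_image(n);o=cv2.cvtColor(d["image"],cv2.COLOR_RGB2BGR);o=cv2.resize(o,None,fx=4,fy=4)
    t=T[:3,3]+T[:3,0]*.010
    for P,col in ((tear(0,0)@Rs.T+t,(0,0,255)),(tear(.002)@Rs.T+[p[0],p[1],.085],(255,0,0))):
        cv2.polylines(o,[((proj(d["camera_matrix"],d["extrinsics"],P)+.5)*4).astype(int)],True,col,1)
    c=(c[0]*4,c[1]*4);cv2.imwrite(f"pics/{n}7.png",o[c[1]-250:c[1]+250,c[0]-300:c[0]+300])
E
```

```text
time_s: 10.88
tcp_pos: [0.4934, -0.2402, 0.1181]
eef_rot: [1.262, 1.569, -0.022]
contact_force: [0.4, 0.4, -1.4]
width: 0.0135
n 1 per row turn [ 0.18  0.04 -0.12] shift [ 0.0231 -0.0019  0.0032] | total [ 0.2  0.  -0.1] [ 0.0231 -0.0019  0.0032]
```

View pics/side7.png

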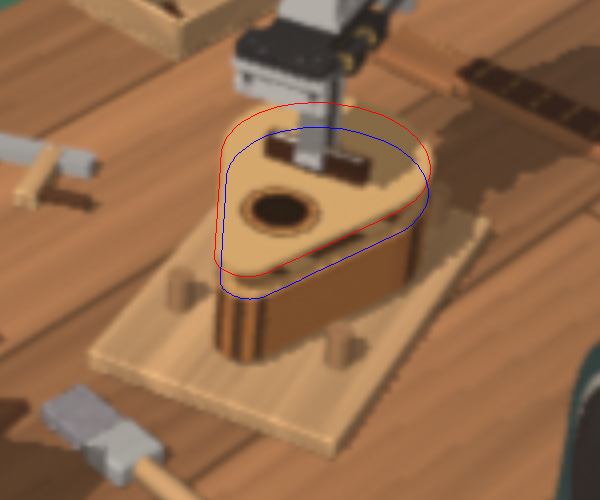

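View pics/top7.png

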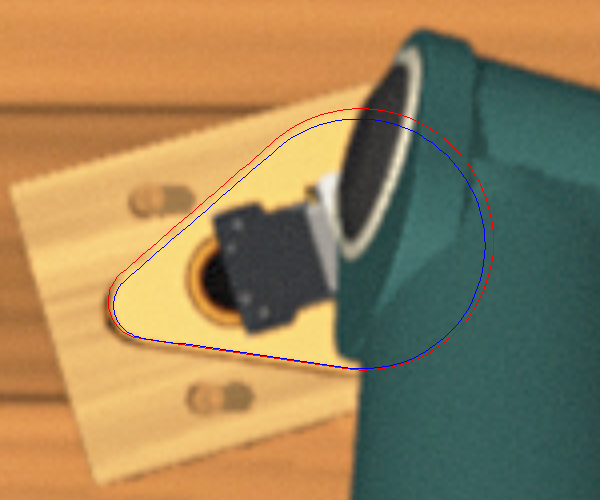

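```bash
python3 -m handwheel '[{"wx":0.2,"wy":0,"wz":0,"x":0.007,"y":-0.002,"z":0.003,"claw":1},{"wx":0,"wy":0,"wz":0,"x":0.005,"y":0,"z":0,"claw":1},{"wx":0,"wy":0,"wz":0,"x":0,"y":0,"z":0,"claw":1},{"wx":0,"wy":0,"wz":0,"x":0,"y":0,"z":0,"claw":1}]' 30
cat > r.py <<'E'
from plan import *
T,s=cur(); p=np.load("shell.npy")
Rs=boardR(p[2],0); R=toolR([0,0,-1],-Rs[:,0])
rows(T,R,np.array([p[0],p[1],0.095]),1); print(s["time_s"],s["contact_force"].round(2))
E
python3 r.py
```

```text
time_s: 11.48
tcp_pos: [0.4916, -0.2437, 0.1053]
eef_rot: [1.526, 1.569, 0.238]
contact_force: [0.8, 0.5, -1.9]
width: 0.0138
n 1 per row turn [-0.04  0.   -0.08] shift [0.0103 0.0008 0.0003] | total [-0.   0.  -0.1] [0.0103 0.0008 0.0003]
11.475 [ 0.76  0.48 -1.86]
```

Lateral error is now under 1 mm. I'll descend slowly and watch the force.

```bash
python3 -m handwheel '[{"wx":0,"wy":0,"wz":0,"x":0.003,"y":0.0008,"z":0.0003,"claw":1},{"wx":0,"wy":0,"wz":0,"x":0.003,"y":0,"z":0,"claw":1},{"wx":0,"wy":0,"wz":0,"x":0.001,"y":0,"z":0,"claw":1},{"wx":0,"wy":0,"wz":0,"x":0,"y":0,"z":0,"claw":1}]' 30; python3 r.py; python3 -m handwheel '[{"wx":0,"wy":0,"wz":0,"x":0.001,"y":0,"z":0,"claw":1},{"wx":0,"wy":0,"wz":0,"x":0,"y":0,"z":0,"claw":1}]' 30; python3 r.py
```

```text
time_s: 11.98
tcp_pos: [0.4924, -0.2438, 0.0981]
eef_rot: [1.583, 1.57, 0.296]
contact_force: [0.3, -0.0, -1.8]
width: 0.0136
n 1 per row turn [-0.05 -0.   -0.07] shift [0.0031 0.0001 0.0001] | total [-0.  -0.  -0.1] [0.0031 0.0001 0.0001]
11.975 [ 0.34 -0.01 -1.8 ]
time_s: 12.22
tcp_pos: [0.4924, -0.2438, 0.0972]
eef_rot: [1.524, 1.57, 0.237]
contact_force: [0.3, 0.4, -1.9]
width: 0.0136
n 1 per row turn [-0.05  0.   -0.07] shift [0.0022 0.0001 0.    ] | total [-0.   0.  -0.1] [0.0022 0.0001 0.    ]
12.225 [ 0.26  0.42 -1.95]
```

```bash
for i in 1; do :; done; python3 -m handwheel '[{"wx":0,"wy":0,"wz":0,"x":0.0008,"y":0,"z":0,"claw":1},{"wx":0,"wy":0,"wz":0,"x":0,"y":0,"z":0,"claw":1}]' 30; python3 -m handwheel '[{"wx":0,"wy":0,"wz":0,"x":0.0006,"y":0,"z":0,"claw":1},{"wx":0,"wy":0,"wz":0,"x":0,"y":0,"z":0,"claw":1}]' 30; python3 -m handwheel '[{"wx":0,"wy":0,"wz":0,"x":0.0005,"y":0,"z":0,"claw":1},{"wx":0,"wy":0,"wz":0,"x":0,"y":0,"z":0,"claw":1}]' 30
```

```text
time_s: 12.48
tcp_pos: [0.4924, -0.2438, 0.0964]
eef_rot: [1.512, 1.57, 0.224]
contact_force: [0.7, 0.1, -0.9]
width: 0.0136
time_s: 12.72
tcp_pos: [0.4924, -0.2438, 0.0958]
eef_rot: [1.519, 1.57, 0.232]
contact_force: [0.2, -0.7, -1.0]
width: 0.0136
time_s: 12.98
tcp_pos: [0.4924, -0.2438, 0.0953]
eef_rot: [1.498, 1.57, 0.21]
contact_force: [-0.2, -0.2, -1.0]
width: 0.0137
```

```bash
python3 -m handwheel '[{"wx":0,"wy":0,"wz":0,"x":0.0004,"y":0,"z":0,"claw":1},{"wx":0,"wy":0,"wz":0,"x":0,"y":0,"z":0,"claw":1}]' 30; python3 -m handwheel '[{"wx":0,"wy":0,"wz":0,"x":0.0004,"y":0,"z":0,"claw":1},{"wx":0,"wy":0,"wz":0,"x":0,"y":0,"z":0,"claw":1}]' 30
python3 - <<'E'
from plan import *
T,s=cur();print(s["contact_force"],s["moment"])
d=get_image("side");o=cv2.cvtColor(d["image"],cv2.COLOR_RGB2BGR);cv2.imwrite("pics/side8.png",cv2.resize(o[145:265,300:450],None,fx=5,fy=5,interpolation=cv2.INTER_CUBIC))
E
```

```text
time_s: 13.22
tcp_pos: [0.4924, -0.2438, 0.0949]
eef_rot: [1.539, 1.57, 0.251]
contact_force: [-0.1, -0.0, -1.7]
width: 0.0136
time_s: 13.48
tcp_pos: [0.4925, -0.2438, 0.0946]
eef_rot: [1.433, 1.569, 0.146]
contact_force: [-0.2, 0.1, -0.1]
width: 0.0135
[-0.17937238  0.05794655 -0.07065194] [-0.01710243  0.11975217  0.00878561]
```

View pics/side8.png

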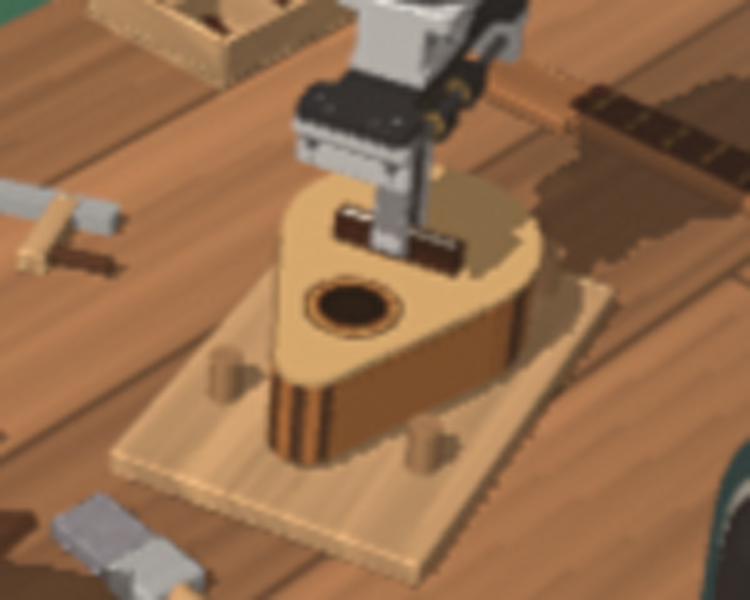

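```bash
python3 -m handwheel '[{"wx":0,"wy":0,"wz":0,"x":0.0003,"y":0,"z":0,"claw":1},{"wx":0,"wy":0,"wz":0,"x":0,"y":0,"z":0,"claw":1},{"wx":0,"wy":0,"wz":0,"x":0,"y":0,"z":0,"claw":1}]' 30
```

```text
time_s: 13.9
tcp_pos: [0.4925, -0.2438, 0.0946]
eef_rot: [1.349, 1.569, 0.061]
contact_force: [-1.5, 1.1, 6.2]
width: 0.0139
```

```bash
python3 -m handwheel '[{"wx":0,"wy":0,"wz":0,"x":-0.0003,"y":0,"z":0,"claw":1},{"wx":0,"wy":0,"wz":0,"x":0,"y":0,"z":0,"claw":1}]' 4; python3 -m handwheel '[{"wx":0,"wy":0,"wz":0,"x":0,"y":0,"z":0,"claw":0.6},{"wx":0,"wy":0,"wz":0,"x":0,"y":0,"z":0,"claw":0.3},{"wx":0,"wy":0,"wz":0,"x":0,"y":0,"z":0,"claw":0},{"wx":0,"wy":0,"wz":0,"x":0,"y":0,"z":0,"claw":-0.3},{"wx":0,"wy":0,"wz":0,"x":0,"y":0,"z":0,"claw":-0.3},{"wx":0,"wy":0,"wz":0,"x":0,"y":0,"z":0,"claw":-0.3}]' 4
```

```text
time_s: 14.15
tcp_pos: [0.4925, -0.2438, 0.0946]
eef_rot: [1.469, 1.569, 0.182]
contact_force: [-0.7, 0.7, 1.5]
width: 0.0141
time_s: 14.9
tcp_pos: [0.4925, -0.2438, 0.0945]
eef_rot: [1.5, 1.569, 0.213]
contact_force: [0.0, -0.4, 0.1]
width: 0.0608
```

Released. Now retreat straight up, then look.

```bash
python3 -m handwheel '[{"wx":0,"wy":0,"wz":0,"x":-0.01,"y":0,"z":0,"claw":-0.3},{"wx":0,"wy":0,"wz":0,"x":-0.03,"y":0,"z":0,"claw":-0.3},{"wx":0,"wy":0,"wz":0,"x":-0.05,"y":0,"z":0,"claw":-0.3},{"wx":0,"wy":0,"wz":0,"x":-0.06,"y":0,"z":0,"claw":-0.3},{"wx":0,"wy":0,"wz":0,"x":-0.06,"y":0,"z":0,"claw":-0.3},{"wx":0,"wy":0,"wz":0,"x":-0.03,"y":0,"z":0,"claw":-0.3},{"wx":0,"wy":0,"wz":0,"x":0,"y":0,"z":0,"claw":-0.3}]'
python3 - <<'E'
from plan import *
T,s=cur(); p=np.load("shell.npy");Rs=boardR(p[2],0);t=np.array([p[0],p[1],.085])
d=get_image("wrist"); W=(d["image"],d["camera_matrix"],wristE(s,d["mount"]))
d=get_image("side"); S=(d["image"],d["camera_matrix"],d["extrinsics"])
obs=[]
for nm,(im,K,E) in (("wrist",W),("side",S)):
    o=cv2.cvtColor(im,cv2.COLOR_RGB2BGR);k=1 if nm=="wrist" else 4;o=cv2.resize(o,None,fx=k,fy=k)
    q=proj(K,E,tear(0,.005)@Rs.T+t); cv2.polylines(o,[((q+.5)*k).astype(int)],True,(0,0,255),1)
    if k>1: o=o[600:1060,1200:1800]
    cv2.imwrite(f"pics/{nm}9.png",o)
E
```

```text
time_s: 15.78
tcp_pos: [0.4928, -0.244, 0.3375]
eef_rot: [0.953, 1.565, -0.334]
contact_force: [-0.8, -0.0, -1.1]
width: 0.0609
```

View pics/wrist9.png

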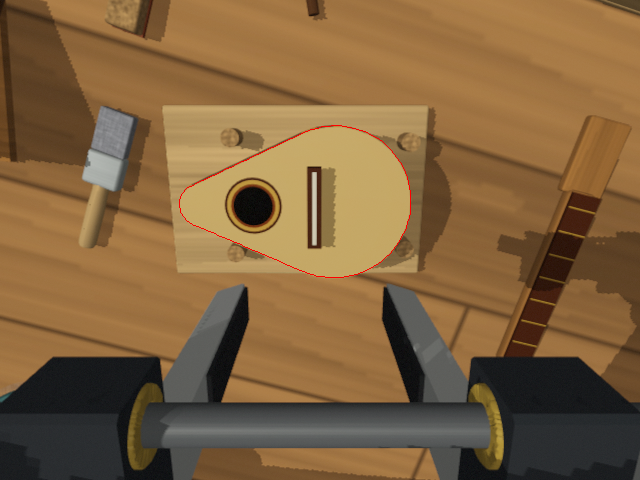

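View pics/side9.png

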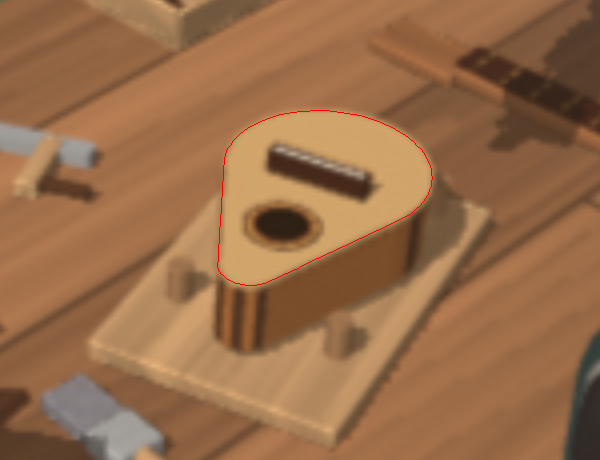

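The board outline matches the rim fit to about a pixel in both views. It lies level on the rim, is let go, and the gripper is well clear, so I'm handing in.

```bash
python3 -c "
from bench import *
print(close_job())"
```

```text
the job is handed in; nothing more can be done
None
```

I took the larger soundboard off the sloping stand by its bridge and laid it on the shell, bridge up and narrow end over narrow end. I then let go, backed the gripper 0.24 m straight up and handed the job in at about 16 s. The hand-in reports no verdict.

- **Placing:** in the last wrist and side pictures the board's outline matches the outline expected on the rim to about a pixel (1–2 mm). It looks level and flush.
- **Rim position:** the top, side and wrist cameras put it within about 2 mm and 0.01 rad of each other.
- **Forces:** the wrist read about 6 N as the board touched down, which I eased to about 1.5 N before opening the fingers. The board did not slip in the grip.
- **Bystanders:** the brush, neck and clamp look unmoved in the last pictures. I did not measure any bystander's position.

Three things did not go to plan. The first fit of the rim settled in the wrong place and I redid it. One move call was refused because its rows lacked some keys. At the hover over the shell the arm was about 3 mm off to the side, and I corrected that before lowering.

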